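Load a sample carrier into the reader's datum corner and hold it

TASK

First slide the reader's amber guard window fully open, then set the blue sample carrier down on the bed inside and press it into the corner so that it touches both red fences at once, one long side flush along the far fence and one end against the side fence. Finish while still holding it pressed firmly against both fences: do not let go. Leave the two jars and the beaker where they are.

Things in the scene. Friction and masses are not known exactly. Their poses are not given: they have to be found in the camera images.
- reader: Fixed bench-top reader, 212 (x) by 400 mm (y), turned about the vertical. Origin: at bench height under the sample chamber's centre. Chamber: x, y -100..+100 mm, slick grey bed 8 mm above the bench; clear walls 6 mm thick along x = +-103 with tracks on top, up to 80 mm above the bench. Cream housing, 68 mm high, at y -100..-300; the guard parks over it.
- far_fence: Fixed slick red fence on the bed along the reader's y: 22 mm high, 14 mm thick, 170 mm long. Origin: middle of the foot of its working face, the plane x = +62 mm of the reader frame, which faces -x (towards the robot). A 24 mm gap lies between its back and the clear wall.
- side_fence: Fixed slick red fence on the bed along the reader's x: 22 mm high, 14 mm thick, 150 mm long, at the chamber's end away from the housing. Origin: middle of the foot of its working face, the plane y = +86 mm of the reader frame, which faces -y.
- corner (a point): Point on the bed (8 mm above the bench) where the fences' working faces meet; axes as the reader's, free space to its -x and -y. Bed and fences are polished (friction about 0.2). The seated carrier's origin is 24 mm to -x and 32 mm to -y of it.
- guard (a joint): Amber see-through guard window, a plate 194 x 200 x 6 mm, top 78 mm above the bench, sliding over the chamber. Value in m: 0 shut, 0.19 fully open at its stop; it opens towards the reader's -y, over the housing. Starts 0 to 0.06 open, moves with about 1.5 N plus light damping, stays where left.
- guard_handle (a point): Centre of the black upright bar handle on the guard: 44 mm along the reader's x, 14 mm thick along the reader's y, 78 to 110 mm above the bench (this point at 94 mm). Axes as the reader's.
- carrier: Loose carrier, 0.2 to 0.42 kg: blue block 48 (x) by 64 (y) by 24 mm high; in the middle of its top an upright aluminium handle plate, 16 mm thick along x, 30 mm along y, 24 to 60 mm above the underside. Four green caps, 12 mm across, 6 mm high, on top at x +-13, y +-24.5. Origin: centre of the underside, z up. Starts on the bench beside the reader (its +y side).
- jar_a: Bystander: white jar with a blue lid, 70 mm across, 100 mm high, loose. Origin: centre of its underside.
- jar_b: Bystander: white jar with a green lid, 64 mm across, 85 mm high, loose. Origin: centre of its underside.
- beaker: Bystander: open glass beaker, 70 mm across, 90 mm high, loose. Origin: centre of its underside.
Mind the look-alikes: they are no part of the job. What is shaped like the carrier but yellow is not meant.

How it is judged:
On the way:
1. the guard is slid fully open (at least 175 of its 190 mm) before the carrier is loaded (value of joint guard above 0.175 m and horizontal distance between carrier and corner above 0.1 m), for 0.2 s.
At the end, for the whole second after the job is handed in: Guard at least 175 mm open; carrier on the bed (within 3 mm, upright), square to the fences within 0.05 rad, long side to the far fence, within 3 mm of its seated place, pressing each fence with over 1.5 N, at rest, and the fingers still hold or press it (over 1 N) (value of joint guard above 0.175 m and contact force between carrier and far_fence above 1.5 N and contact force between carrier and side_fence above 1.5 N and contact force between the fingers and carrier above 1 N and x of carrier in the frame of reader between 0.035 and 0.041 m and y of carrier in the frame of reader between 0.051 and 0.057 m and z of carrier in the frame of reader between 0.005 and 0.011 m and angle between the x axis of carrier and the x axis of reader, either way round below 0.05 rad and angle between carrier's own z axis and vertical below 0.06 rad and linear speed of carrier below 0.02 m/s); the arm keeps its last pose, push and grip.
It fails at once if the blue-lidded jar is shifted by more than 20 mm or tipped (distance of jar_a from where it was at the start of the episode above 0.02 m or angle between jar_a's own z axis and vertical above 0.3 rad).
It fails at once if the green-lidded jar is shifted by more than 20 mm or tipped (distance of jar_b from where it was at the start of the episode above 0.02 m or angle between jar_b's own z axis and vertical above 0.3 rad).
It fails at once if the beaker is shifted by more than 20 mm or tipped (distance of beaker from where it was at the start of the episode above 0.02 m or angle between beaker's own z axis and vertical above 0.3 rad).
It also fails if it takes over 61 s, if anything falls off the work surface, if the arm or the gripper's body presses on something with over 40 N, if the wrist force passes 120 N, or if a joint passes its speed limit or range.

ROBOT

A 6-joint arm with a two-finger parallel gripper is mounted at the origin on the work surface. World frame = base frame: x ahead of the robot, y to its left, z up, the work surface at z = 0. Lengths are in m, angles in rad, forces in N, time in s.
With the tool pointing down it reaches from about 0.325 to 0.775 m from the base axis. Payload 5.5 kg.
Tool frame: the origin (TCP) lies between the finger pads; the fingertips stand 8 mm ahead of it and the grasp point (between the pads) lies 11 mm behind it (tcp_to_tips is the distance from the TCP to the fingertips, in m); z points along the fingers, y is the line along which they close (so a half turn about z gives the same grasp; the last joint's range is limited). The gripper opens to 88 mm and grips with 3 to 60 N. Pads are 20 mm wide; open, the fingers measure 115 mm over their backs; the gripper's body (75 mm by 178 mm) begins 61 mm behind the grasp point.
Start: joints at [1.267, 0.091, 1.231, -0, 1.82, -0.057], TCP at [0.147, 0.582, 0.231] pointing down, gripper open.
Joint ranges: [-2.87, 2.87], [-0.86, 2.18], [0.17, 2.46], [-1.51, 4.65], [0.06, 2.69], [-2.65, 2.65]. Speed limits (rad/s): [2.57, 2.57, 3.01, 3.14, 3.14, 3.14].

INTERFACE

Orientations are given as a unit quaternion [w, x, y, z].
In Python, from bench import * gives the robot as it stands. Calls block until the motion is done:
- move_to(position, orientation): joint-space move of the TCP to a pose.
- move_l(position, speed=0.15, orientation=None): straight line of the TCP; orientation=None keeps the orientation; speed is the mean speed in m/s.
- movej(angles): joint-space move.
- gripper_open() and close(): open the fingers fully, or close them until they stop; the grip force is fixed at half the most.
- hold(seconds).
- inverse_kinematics(position, orientation): joint angles nearest the present ones, or None.
- state(): the state.
- get_image(name): name is "scene" or "top"; returns a dict with "frame" (420x560x3 uint8, blue, green, red), "depth" (420x560 float32, m along the optical axis (not along the pixel's ray), 0 where there is no reading), "camera_matrix" (3x3 intrinsics, pixels), "view" (4x4, takes a point from world to camera coordinates). Camera axes: x right, y up, looking along -z (the intrinsics and any distortion apply to the point x, -y, -z); pixel columns grow to the right and rows downward; lengths in m; the calibration is good to about 2 mm. A picture is of the moment at which its call begins.
A pose or a line that the arm cannot do raises IKError and nothing moves.
- job_done(): hands the job in; it is judged then, once.
The state is a dict: "time": time; "joint_pos": joint angles; "dq": joint speeds; "joint_torque": joint torques, N m; "ee_pos": TCP position; "ee_rot": TCP orientation; "ft_force": force on the tool from outside, world axes, zero at the start; "moment": the same for the moment, N m; "finger_gap": finger opening in m; "finger_force": force on a finger pad.
Only numpy, scipy, OpenCV 4.12 (cv2) and the standard library are available. Lean on these libraries where they do the work, as an engineer would, in place of code of your own. Each camera call takes 0.05 s, during which the arm holds its last target. There are 200 camera calls.

## Working session

There is one attempt and no reset: what is moved stays moved. The work goes in short steps, each a Python script; the robot and the scene stay as the last script left them, time stands still between calls to the robot, and variables do not carry over. Pictures are saved under pics/ and viewed, at most 10 in all, crops included, and the job is handed in when it is done.

```bash
mkdir -p pics; ls; python3 - <<'E'
from bench import *
import cv2,numpy as np,pickle
for n in("scene","top"):
    d=get_image(n); cv2.imwrite(f"pics/{n}0.png",d["frame"]); pickle.dump(d,open(f"{n}0.pkl","wb"))
s=state(); print(s)
E
```

```text
pics
{'time': 0.1, 'joint_pos': array([ 1.26729070e+00,  9.17910731e-02,  1.23175395e+00, -4.21976431e-06,
        1.81980439e+00, -5.67395897e-02]), 'dq': array([-4.82804159e-04, -2.16679777e-03, -3.12456751e-03,  1.80854870e-05,
        2.68206117e-03,  6.93943470e-04]), 'joint_torque': array([ 1.77369333e-03, -4.47861564e+01, -4.07567632e+01,  7.00512738e-02,
        2.85744213e-02, -8.30233375e-05]), 'ee_pos': array([0.14651245, 0.58157774, 0.22962195]), 'ee_rot': array([-1.55349326e-04,  1.23070675e-01,  9.92397520e-01, -8.64533256e-04]), 'ft_force': array([-0.0332962 , -0.87280864, -1.04333059]), 'moment': array([-0.01601808, -0.03660887,  0.02405489]), 'finger_force': 0.0, 'finger_gap': 0.08792732334430484}
```

View pics/scene0.png

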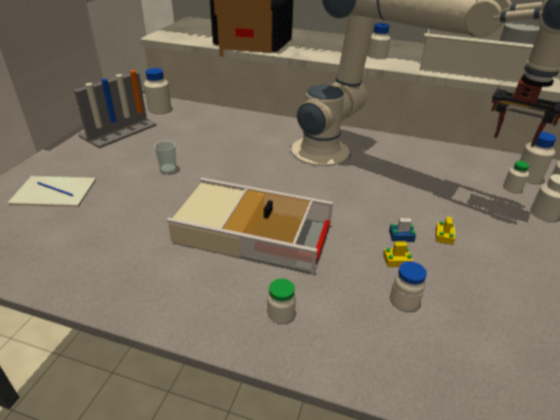

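View pics/top0.png

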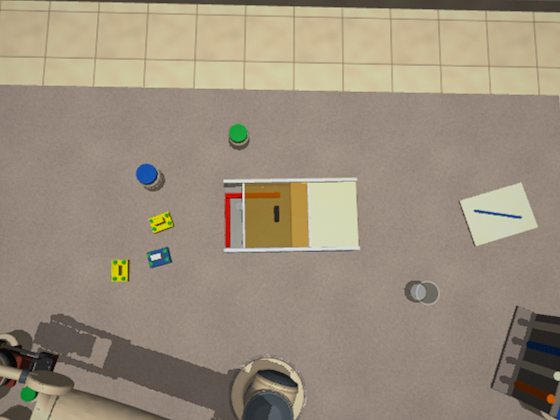

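Scene: the blue carrier is at top (159,257) and scene (403,230). The look-alikes are yellow, at top (161,222) and (120,270). The reader spans top (224..358, 178..251), its handle is at (277,213), and its housing is to the right (-y). I choose the blue one and check it in a close crop.

```bash
cat > h.py <<'E'
import numpy as np,cv2
def w(d,u,v,z):
    "pixel -> world point on plane z"
    V=np.linalg.inv(d["view"]); K=d["camera_matrix"]
    r=np.linalg.inv(K)@[u,v,1]; r=V[:3,:3]@(r*[1,-1,-1]); o=V[:3,3]
    return o+r*(z-o[2])/r[2]
def px(d,p):
    c=d["view"][:3]@np.append(p,1); q=d["camera_matrix"]@(c*[1,-1,-1]); return q[:2]/q[2]
E
python3 - <<'E'
import pickle,cv2,numpy as np
from h import *
d=pickle.load(open("top0.pkl","rb")); f=d["frame"]
a=cv2.resize(f[205:285,105:205],None,fx=6,fy=6,interpolation=cv2.INTER_CUBIC) # 600x480
cv2.imwrite("pics/c1.png",a)
b=cv2.resize(f[170:260,215:370],None,fx=5,fy=5,interpolation=cv2.INTER_CUBIC)
cv2.imwrite("pics/c2.png",b)
print(d["camera_matrix"],np.linalg.inv(d["view"]))
for n,u,v,z in [("car",159,257,.03),("handle",277,213,.1),("jarA",147,174,.1),("jarB",238,133,.085),("beaker",420,292,.05),("y1",161,222,.03),("y2",120,270,.03)]: print(n,w(d,u,v,z).round(3))
E
```

```text
[[466.45415797   0.         274.99063934]
 [  0.         466.45415797 208.06672439]
 [  0.           0.           1.        ]] [[ 0.01117282  0.98965114 -0.14305866  0.34848344]
 [-0.99969188  0.01422658  0.02034108  0.01222288]
 [ 0.02216581  0.14278731  0.98950516  1.44851188]
 [ 0.          0.          0.          1.        ]]
car [0.4   0.331 0.03 ]
handle [ 0.529 -0.022  0.1  ]
jarA [0.639 0.361 0.1  ]
jarB [0.773 0.098 0.085]
beaker [ 0.305 -0.451  0.05 ]
y1 [0.506 0.33  0.03 ]
y2 [0.36  0.445 0.03 ]
```

View pics/c1.png

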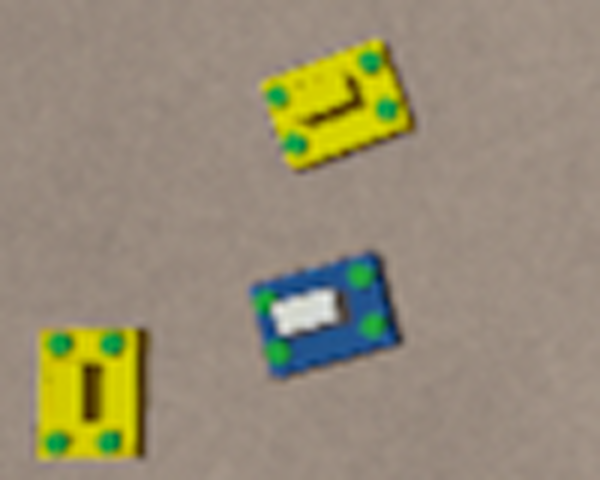

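View pics/c2.png

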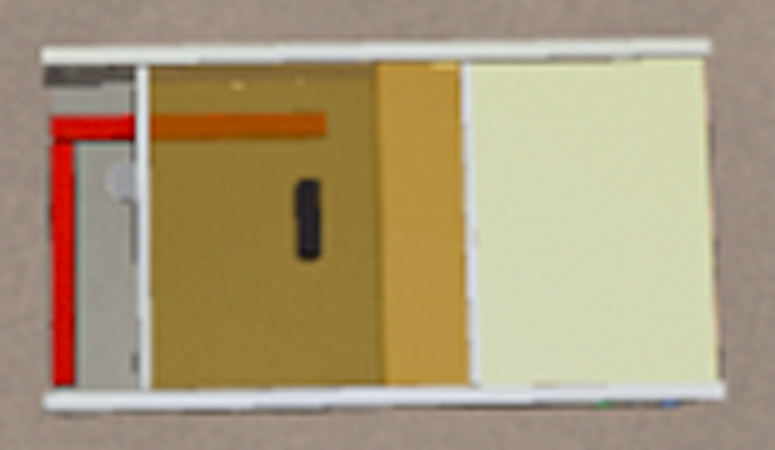

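The carrier (blue block, aluminium handle) is confirmed: its caps in crop 1 are at (265,302), (361,275), (373,325) and (278,352). In crop 2 the handle top is centred at (308,220), the far rail runs (43,55)-(711,46), and the near rail (43,402)-(725,392).

```bash
python3 - <<'E'
import pickle,numpy as np
from h import *
d=pickle.load(open("top0.pkl","rb"))
c1=lambda x,y,z:w(d,105+(x+.5)/6-.5,205+(y+.5)/6-.5,z)
c2=lambda x,y,z:w(d,215+(x+.5)/5-.5,170+(y+.5)/5-.5,z)
caps=np.array([c1(*p,.03) for p in[(265,302),(361,275),(373,325),(278,352)]]);print("caps",caps.mean(0),caps.round(4))
L=(caps[0]-caps[1]+caps[3]-caps[2]);print("len",np.linalg.norm(L)/2,"yaw of +y axis-90:",np.arctan2(-L[0],L[1]))
print("plate top",c1(305,311,.06))
for n,pts,z in[("farrail",[(43,47),(711,40),(43,63),(711,53)],.08),("nearrail",[(43,393),(725,384),(43,410),(725,400)],.08),("handle",[(297,180),(320,180),(296,260),(320,260)],.11),("platefront",[(137,66),(151,66),(142,386),(152,386)],.078),
 ("sidef top",[(52,117),(52,385),(73,385),(73,140)],.03),("farf",[(53,117),(326,114),(326,136)],.03),("housing",[(704,60),(716,384)],.068)]:
    print(n,*[c2(*p,z)[:2].round(4) for p in pts])
E
```

```text
caps [0.40017042 0.3343152  0.03      ] [[0.4056 0.3617 0.03  ]
 [0.4197 0.3144 0.03  ]
 [0.3947 0.3072 0.03  ]
 [0.3807 0.354  0.03  ]]
len 0.049091043606754786 yaw of +y axis-90: 0.2903412944458472
plate top [0.40019311 0.33454295 0.06      ]
farrail [0.6318 0.1397] [ 0.6424 -0.2608] [0.622  0.1394] [ 0.6344 -0.2606]
nearrail [0.4257 0.1341] [ 0.436  -0.2661] [0.4158 0.1338] [ 0.4266 -0.266 ]
handle [ 0.5492 -0.0123] [ 0.5494 -0.0257] [ 0.5025 -0.0123] [ 0.5027 -0.0262]
platefront [0.6215 0.0835] [0.6216 0.0751] [0.4306 0.0765] [0.4307 0.0707]
sidef top [0.5982 0.1376] [0.4334 0.1332] [0.4336 0.1205] [0.5841 0.1243]
farf [0.5982 0.137 ] [ 0.6027 -0.0312] [ 0.5889 -0.0314]
housing [ 0.6325 -0.2587] [ 0.4367 -0.2632]
```

```bash
cat >> h.py <<'E'
O=np.array([.5258,.0368]); YAW=.0265
def R(x,y,z): 
    c,s=np.cos(YAW),np.sin(YAW); return [O[0]+c*x-s*y,O[1]+s*x+c*y,z]
def rd(p): 
    c,s=np.cos(YAW),np.sin(YAW); e=np.array(p[:2])-O; return np.array([c*e[0]+s*e[1],-s*e[0]+c*e[1],p[2]])
def Q(psi): return [0,np.cos(psi/2),np.sin(psi/2),0]
E
python3 - <<'E'
from bench import *
from h import *
def rep(n):
    s=state(); print(n,round(s["time"],2),s["ee_pos"].round(4),rd(s["ee_pos"]).round(4),s["ft_force"].round(2),round(s["finger_gap"],4),s["finger_force"])
q=Q(np.pi+YAW)
move_to(R(0,-.056,.16),q); rep("above")
move_l(R(0,-.056,.092),.1); rep("down")
close(); rep("grip")
if .011<state()["finger_gap"]<.018:
    move_l(R(0,-.187,.092),.08); rep("slid")
d=get_image("top"); cv2.imwrite("pics/slid.png",cv2.resize(d["frame"][160:280,100:370],None,fx=2.9,fy=2.9,interpolation=cv2.INTER_CUBIC))
E
```

```text
above 2.63 [ 0.5274 -0.0185  0.1601] [ 1.000e-04 -5.530e-02  1.601e-01] [0.5 0.1 0.5] 0.0877 0.0
down 3.47 [ 0.5276 -0.0192  0.0926] [ 0.0003 -0.056   0.0926] [-0.82 -0.29 -0.67] 0.0883 0.0
grip 4.59 [ 0.5273 -0.0191  0.092 ] [-0.     -0.0559  0.092 ] [0.78 0.24 0.16] 0.014 29.99895215034485
slid 6.38 [ 0.5312 -0.1513  0.092 ] [ 0.0004 -0.1881  0.092 ] [ 5.04  0.29 -1.75] 0.0136 30.000945031642914
```

View pics/slid.png

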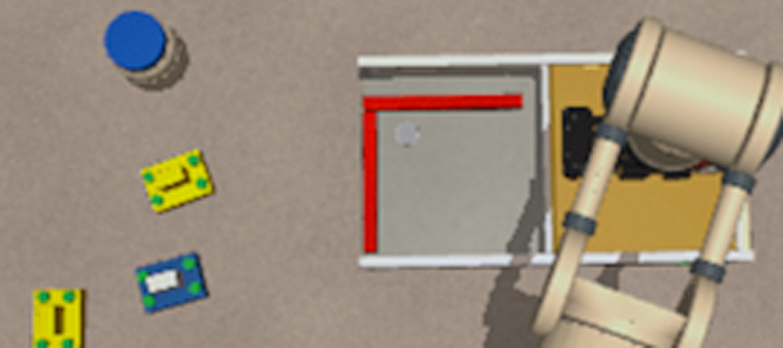

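The guard has slid back, with its front edge at crop (545,160), and both fences are visible with the inner corner at crop (377,110). Next I grasp the carrier at its handle.

```bash
python3 - <<'E'
from bench import *
from h import *
import pickle
d=pickle.load(open("top0.pkl","rb"))
g=lambda x,y,z:rd(w(d,100+(x+.5)/2.9-.5,160+(y+.5)/2.9-.5,z)).round(4)
print("front",g(541,160,.078),"corner",g(377,110,.02),"farface",g(520,108,.02),"sideface",g(377,250,.02))
def rep(n):
    s=state(); print(n,round(s["time"],2),s["ee_pos"].round(4),s["ft_force"].round(2),round(s["finger_gap"],4),s["finger_force"])
gripper_open(); rep("open")
p=state()["ee_pos"]; move_l([*p[:2],.18],.2)
q=Q(.29+np.pi/2); c=[.4002,.3344]
move_to([*c,.14],q); rep("above")
d=get_image("top"); cv2.imwrite("pics/above.png",cv2.resize(d["frame"][160:280,100:370],None,fx=2.9,fy=2.9,interpolation=cv2.INTER_CUBIC))
move_l([*c,.038],.1); rep("down")
close(); rep("grip")
E
```

```text
front [-0.0013 -0.0863  0.078 ] corner [0.0622 0.0852 0.02  ] farface [ 0.0626 -0.0676  0.02  ] sideface [-0.0872  0.0855  0.02  ]
open 7.63 [ 0.5307 -0.1501  0.092 ] [0.51 0.15 0.83] 0.0878 0.0
above 10.18 [0.4004 0.3339 0.1396] [-0.36  0.9   0.38] 0.088 0.0
down 11.4 [0.4007 0.3348 0.0389] [-0.33  0.03  0.87] 0.0878 0.0
grip 12.5 [0.4003 0.3344 0.038 ] [ 0.68 -0.1   0.14] 0.0158 29.99926507472992
```

```bash
python3 - <<'E'
from bench import *
from h import *
def rep(n):
    s=state(); print(n,round(s["time"],2),rd(s["ee_pos"]).round(4),s["ft_force"].round(2),round(s["finger_gap"],4),s["finger_force"])
move_l([.4002,.3344,.18],.12); rep("lift")
q=Q(YAW+np.pi/2)
move_to(R(.022,.036,.18),q); rep("over")
move_l(R(.022,.036,.056),.12); hold(.3); rep("10mm above")
d=get_image("scene"); cv2.imwrite("pics/over.png",cv2.resize(d["frame"][150:300,130:350],None,fx=3.5,fy=3.5,interpolation=cv2.INTER_CUBIC))
E
```

```text
lift 13.83 [-0.118   0.3006  0.1788] [ 0.36  0.34 -2.7 ] 0.0157 29.99865174293518
over 14.98 [0.0217 0.037  0.1799] [-0.43  0.7  -2.74] 0.0157 29.998823404312134
10mm above 16.47 [0.0223 0.036  0.0565] [-0.04 -0.37 -2.52] 0.0159 29.998811781406403
```

View pics/over.png

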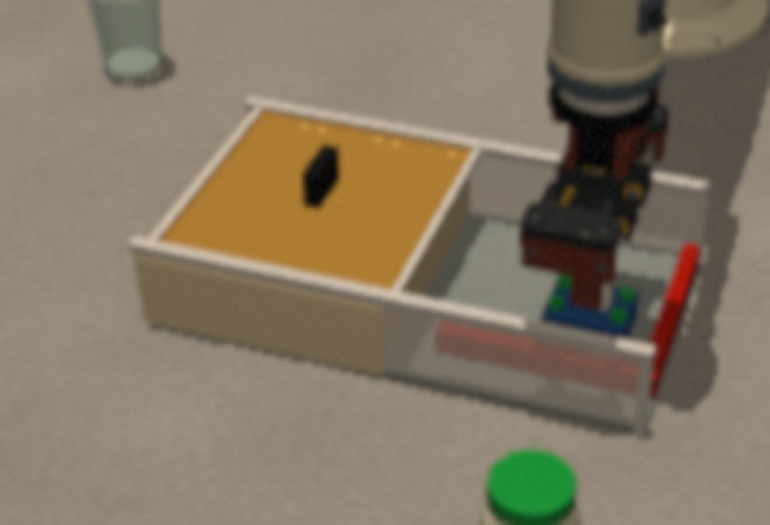

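The guard is open and the carrier hangs level at crop (590,310), clear of both fences. Now I lower it by force and seat it.

```bash
cat >> h.py <<'E'
def F(n=6):
    from bench import state,hold
    a=[]
    for _ in range(n): hold(.03); a.append(state()["ft_force"])
    f=np.mean(a,0); c,s=np.cos(YAW),np.sin(YAW); return np.array([c*f[0]+s*f[1],-s*f[0]+c*f[1],f[2]])
E
python3 - <<'E'
from bench import *
from h import *
def rep(n):
    s=state(); print(n,round(s["time"],2),rd(s["ee_pos"]).round(4),F().round(2),round(s["finger_gap"],4))
t=np.array([.022,.036,.049]); go=lambda v:move_l(R(*t),v)
go(.05); F0=F(); print(F0)
while t[2]>.040:
    t[2]-=.0007; go(.02)
    if F()[2]>F0[2]+2: break
rep("bed")
for ax,goal in((0,.038),(1,.054)):
    t[ax]=goal-.004; go(.03); f0=F(); rep(f"near{ax}")
    while t[ax]<goal+.007:
        t[ax]+=.001; go(.02); f=F()
        if f[ax]<f0[ax]-6: break
    rep(f"axis{ax} {t.round(4)}")
np.save("t.npy",t)
hold(.5); rep("end")
d=get_image("top"); cv2.imwrite("pics/seat.png",cv2.resize(d["frame"][170:260,215:310],None,fx=6,fy=6,interpolation=cv2.INTER_CUBIC))
E
```

```text
[-0.40380645 -0.16717396 -2.12169597]
bed 19.26 [0.0222 0.036  0.046 ] [-0.75  0.17  3.12] 0.016
near0 20.21 [0.0346 0.036  0.046 ] [ 0.12 -0.13  5.11] 0.016
axis0 [0.04   0.036  0.0455] 23.11 [0.0389 0.036  0.046 ] [-7.79 -0.53  9.39] 0.0155
near1 24.12 [0.0389 0.0487 0.046 ] [-7.89 -4.46 10.14] 0.0157
axis1 [0.04   0.058  0.0455] 27.93 [0.0389 0.054  0.0462] [ -8.61 -13.15  11.49] 0.0162
end 28.62 [0.0389 0.054  0.0462] [ -8.51 -13.44  11.37] 0.0156
```

View pics/seat.png

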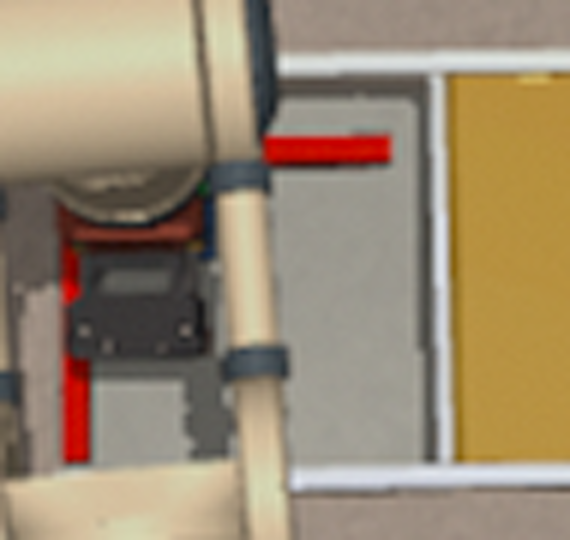

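The top view is mostly hidden by the arm. The forces (8.5 N in x, 13.4 N in y) and the position (x 38.9, y 54.0 mm) match a seated carrier. One look from the scene camera to check tilt.

```bash
python3 - <<'E'
from bench import *
from h import *
d=get_image("scene"); cv2.imwrite("pics/seat2.png",cv2.resize(d["frame"][190:280,250:350],None,fx=6,fy=6,interpolation=cv2.INTER_CUBIC))
print(F(),state()["time"],state()["moment"])
E
```

```text
[ -8.68257132 -13.52634022  11.5039276 ] 29.125 [-2.29537153  1.56042675  0.32229881]
```

View pics/seat2.png

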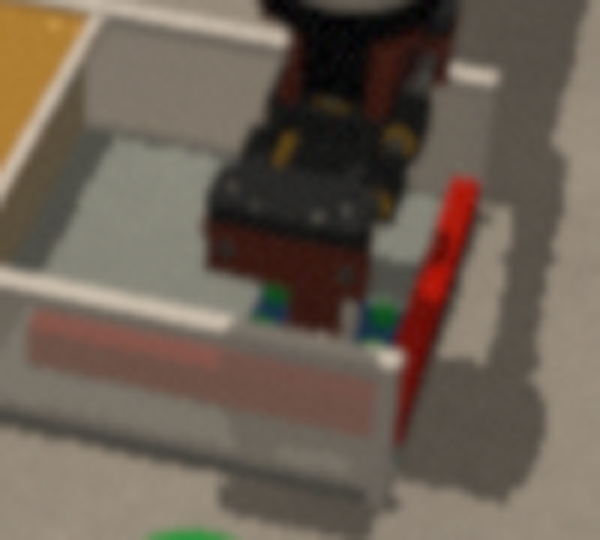

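```bash
python3 - <<'E'
from bench import *
print(job_done())
E
```

```text
the job is handed in; nothing more can be done
None
```

I handed the job in at about 29 s with the guard slid about 186 mm open and the carrier still gripped and pressed into the corner (wrist force about 8.5 N toward the far fence and 13.5 N toward the side fence). The arm's path kept clear of the jars and beaker; no verdict came back.

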